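Pack the drying capsule into the tablet tube

ROBOT

A 6-joint arm with a two-finger parallel gripper is mounted at the origin on the work surface. World frame = base frame: x ahead of the robot, y to its left, z up, the work surface at z = 0. Lengths are in m, angles in degrees, forces in N, time in s.
With the tool pointing down it reaches from about 0.25 to 0.775 m from the base axis. Payload 4 kg.
Tool frame: the origin (TCP) lies on the centre line of the jaws, within the pads' length; the fingertips stand r.tip_reach ahead of it and the grasp point (between the pads) lies 3 mm ahead of it (r.tip_reach is the distance from the TCP to the fingertips, in m); z points along the fingers, x is the direction in which the jaws open and shut, and the axes are right-handed (so a half turn about z gives the same grasp; the last joint's range is limited). The gripper opens to 94 mm and grips with 3 to 60 N. Pads are 16 mm wide; open, the fingers measure 119 mm over their backs; the gripper's body (75 mm by 177 mm) begins 78 mm behind the grasp point.
Start: joints at [57.233, 4.996, 78.535, -0, 96.463, -5.907], TCP at [0.249, 0.491, 0.228] pointing down, gripper open.
Joint ranges: [-177.83, 177.83], [-43.37, 116.18], [15.69, 146.23], [-61.86, 241.86], [9.47, 152.12], [-147.06, 147.06]. Speed limits (degrees/s): [159.86, 159.86, 180, 180, 180, 180].

INTERFACE

Orientations are given as a 3x3 rotation matrix whose columns are the frame's x, y, z axes.
In Python, from bench import get_obs, eyes, ticket, r gives the robot as it stands. The module is installed in compiled form; this text tells all that it offers.
- The arm moves only by the tool carry_out, never from a script. Its argument "series" is a list of rows, each a list of 3 entries, a list of its own where there are three numbers: the closure, from 0 (fully open) to 1 (shut), then the shift along the tool's x, y, z in cm, then the turn, a rotation vector about the tool's x, y, z in degrees. In form: [[fingers, [x, y, z], [ax, ay, az]], ...]. A call has 1 to 10 rows; each row is the pose to reach, as a shift and turn from the pose commanded when the call began, along the tool's axes at that moment; what a row does not reach only later rows make up. A row lasts 1/12 s, in which the tool goes at most 41.7 mm and 7.16 degrees, less where a joint would pass 70% of its speed; a pose out of reach is approached as far as the arm can. A call with a gripper value outside its range is refused whole. The fingers move at their own pace and stop on an object; the grip force is fixed at half the most. Time passes only in rows, so rows that repeat a pose let the fingers close. It gives the time, the measured TCP pose, the force and the opening at its end, in the units of the state.
- get_obs(): the state, without advancing time (a new reading comes with each control period).
- eyes.get_image(name): name is "scene" or "top" or "wrist"; returns a dict with "pixels" (480x640x3 uint8, red, green, blue), "fov_y" (degrees; the focal length in pixels is half the picture's height over the tangent of half this angle, whatever the lens; pixels are square), "cx", "cy" (the principal point, pixels), "R" (3x3) and "t" (3): a world point X has camera coordinates R X + t; the wrist camera has in their place "tool_from_camera" (4x4, takes a point from camera to tool coordinates, whose origin is the TCP and whose axes are the tool frame's). Camera axes: x right, y down, z forward; pixel columns grow to the right and rows downward; lengths in m; the calibration is good to about 2 mm. A picture is of the moment at which its call begins: read the wrist's pose just before it. There is no depth.
- ticket.sign_off(): hands the job in, once; it reports no verdict.
The state is a dict: "clock": time; "joints": joint angles; "joint_velocities": joint speeds; "effort": joint torques, N m; "position": TCP position; "tool_rot": TCP orientation; "ft_force": force on the tool from outside, world axes, zero at the start; "wrist_torque": the same for the moment, N m; "grip_width": opening from 0.0 (shut) to 1.0 (fully open).
Only numpy, scipy, OpenCV 4.12 (cv2) and the standard library are available. Lean on these libraries where they do the work, as an engineer would, in place of code of your own. Each camera call takes 0.05 s, during which the arm holds its last target. There are 200 camera calls.

TASK

Put the white drying capsule into the mouth of the tablet tube, then take the packing rod from its wooden stand and push capsule and tablets down the tube until they bottom out. Lean on them there firmly for a good second, but do not crush the tablets, then put the rod back upright in its stand, collar down on the stand's top. Leave everything else on the desk where it is.

Things in the scene. Friction and masses are not known exactly. Their poses are not given: they have to be found in the camera images.
- tube: tablet tube fixed to the desk, upright, 122 mm tall: round foot 72 mm across, grey lower part 41 mm across up to 58 mm high, clear tube 33 mm across above it, flared mouth at the top. Bore 27 mm. Origin at the centre of its underside, z up
- tube_mouth (a point): centre of the tube's mouth, at rim height, 122 mm above the desk. The rim is 49 mm across outside, 43 mm inside, and narrows to the 27 mm bore over the top 12 mm
- tube_bore (a point): point on the tube's axis, 58 mm above the desk. Inside are three ivory tablets 25 mm across on a snug carrier, their top 41 to 73 mm below the rim at the start. The carrier slides down under a push of 5 to 8 N, stays where pushed, and yields springily (about 4 N per mm, 9 mm in all). How deep it bottoms out differs each time (tablets' top then 76 to 92 mm below the rim)
- tube_floor (a point): point on the tube's axis, 6 mm above the desk, under the carrier. The depth of bottoming out cannot be seen or computed, only felt: there the push rises above 10 N and nothing slides further. Firm is 12 N or more, best 15 to 20 N; above 30 N on the capsule the tablets are crushed
- capsule_center (a point): centre of the drying capsule, a loose white plastic cylinder 24 mm across, 40 mm tall, 20 g, standing upright on the desk at the start; z is its long axis. Dropped into the tube it slides freely onto the tablets
- stand: wooden rod stand fixed to the desk: upright turned block 52 mm across (76 mm at the foot), 90 mm high, with a hole 26 mm across and 86 mm deep down its axis. Origin at the centre of its underside, z up
- rod_grip (a point): middle of the handle of the packing rod (about 120 g, metal): shaft 18 mm across and 82 mm long, above it a collar 40 mm across and 6 mm thick, then a round handle 26 mm across, 52 mm long. This point is 114 mm above the rod's lower end, 26 mm above the collar's top. z along the rod, upwards. At the start the rod stands in the stand, collar resting on its top
- rod_tip (a point): centre of the flat lower end of the packing rod's shaft
- pill_bottle: bystander: amber jar with white cap and label, 44 mm across, 75 mm tall, origin under its centre
- carton: bystander: medicine carton 50 x 110 x 45 mm, origin under its centre
- stamp: bystander: small wooden hand stamp 36 mm across, 56 mm tall, origin under its centre
- bowl: bystander: steel bowl 90 mm across, 35 mm tall, origin under its centre
- spirit_bottle: bystander: white plastic bottle 56 mm across, 120 mm tall, origin under its centre
- ink_pad: bystander: flat black pad 70 x 100 x 16 mm, origin under its centre
Mind the look-alikes: they are no part of the job. Leave any black or yellow look-alike of the part that bears rod_grip alone.

How it is judged (in metres and radians):
On the way, in this order (a step that is already met when the one before it is completed fails the run):
1. the capsule stands free in the tube (horizontal distance between capsule_center and tube below 0.004 m and angle between capsule_center's own z axis and vertical below 0.2 rad and z of capsule_center in the frame of tube below 0.112 m and contact force between capsule and the fingers below 0.1 N), for 0.2 s.
2. the rod presses the bottomed-out capsule with 12 N or more, nothing sliding any more, for 0.6 s (horizontal distance between capsule_center and tube below 0.004 m and angle between capsule_center's own z axis and vertical below 0.2 rad and z of capsule_center in the frame of tube below 0.069 m and contact force between rod and capsule above 12 N and linear speed of capsule below 0.01 m/s), for 0.6 s.
At the end, for the whole second after the job is handed in: the capsule is upright inside the tube (centre within 4 mm of the tube's axis, at most 71 mm above the desk) and at rest; the rod stands upright (within 0.1 rad) in the stand, lower end within 10 mm of its axis and less than 14 mm above the desk, at rest (horizontal distance between capsule_center and tube below 0.004 m and angle between capsule_center's own z axis and vertical below 0.2 rad and z of capsule_center in the frame of tube below 0.071 m and horizontal distance between rod_tip and stand below 0.01 m and height (world z) of rod_tip below 0.014 m and angle between rod_tip's own z axis and vertical below 0.1 rad and linear speed of each of rod, capsule below 0.02 m/s); the robot touches nothing.
It fails at once if the tablets are crushed: more than 30 N between capsule and rod or capsule and tablets (contact force between rod and capsule above 30 N or contact force between capsule and tube above 30 N).
It fails at once if a bystander is moved by more than 30 mm (distance of any of pill_bottle, carton, stamp, bowl, spirit_bottle, ink_pad from where it was at the start of the episode above 0.03 m).
It also fails if it takes over 69 s, if anything falls off the work surface, if the arm or the gripper's body presses on something with over 40 N, if the wrist force passes 120 N, or if a joint passes its speed limit or range.

## Working session

There is one attempt and no reset: what is moved stays moved. The work goes in short steps, Python scripts to look and compute and a tool call to move; the robot and the scene stay as the last step left them, time stands still between calls to the robot, and variables do not carry over. Pictures are saved under pics/ and viewed, about 8 in all and at most 12, crops included, and the job is handed in when it is done.

Besides the shell and the picture viewer there is one more tool, called after "Emit:" by a JSON object that holds its "method" and its "body". carry_out: Moves the arm, as the interface text tells. Its arguments: {"type":"object","properties":{"series":{"type":"array","items":{"type":"array"}}},"required":["series"]}

```bash
mkdir -p pics
cat > h.py <<'E'
import numpy as np, cv2
from bench import get_obs, eyes, ticket, r
def K(im):
    f=240/np.tan(np.radians(im["fov_y"])/2); return f,im["cx"],im["cy"]
def grab(n,fn=None):
    o=get_obs(); im=eyes.get_image(n)
    if n=="wrist":
        T=np.array(im["tool_from_camera"]); Rt=np.array(o["tool_rot"]); p=np.array(o["position"])
        Rwc=Rt@T[:3,:3]; c=Rt@T[:3,3]+p
        im["R"]=Rwc.T; im["t"]=-Rwc.T@c
    im["R"]=np.array(im["R"]); im["t"]=np.array(im["t"])
    if fn: cv2.imwrite("pics/"+fn,cv2.cvtColor(im["pixels"],cv2.COLOR_RGB2BGR))
    return im
def onplane(im,u,v,z):
    f,cx,cy=K(im); d=im["R"].T@np.array([(u-cx)/f,(v-cy)/f,1]); c=-im["R"].T@im["t"]
    return c+d*(z-c[2])/d[2]
def proj(im,X):
    f,cx,cy=K(im); q=im["R"]@np.array(X)+im["t"]; return f*q[0]/q[2]+cx,f*q[1]/q[2]+cy
E
python3 - <<'E'
from h import *
for n in("scene","top"):
    im=grab(n,n+"0.png"); print(n,im["fov_y"],-im["R"].T@im["t"],im["R"][2])
o=get_obs(); print(o["clock"],o["position"],np.round(o["tool_rot"],3),o["grip_width"],o["ft_force"],r.tip_reach)
E
```

```text
scene 57.61936658295949 [0.93104087 0.38133198 0.77162435] [-0.45625047 -0.43799684 -0.77459298]
top 49.36721768006259 [0.35567999 0.02817583 1.30344313] [ 0.15691931 -0.01143498 -0.98754523]
0.1 [0.24828647 0.49029443 0.22640648] [[ 0.452  0.892 -0.001]
 [ 0.892 -0.452 -0.002]
 [-0.002 -0.    -1.   ]] 1.0013988644707046 [-0.1639693   0.71206427 -0.13587711] 0.022
```

View pics/scene0.png

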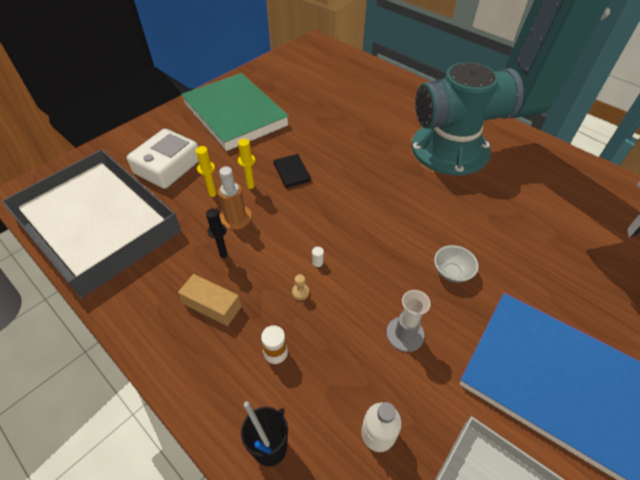

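View pics/top0.png

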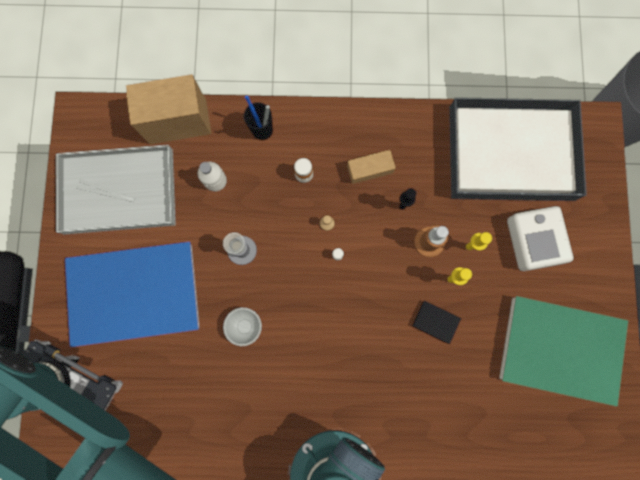

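The scene view shows the tube at (412,320), capsule (317,257), stand and metal rod (232,200), yellow look-alikes (205,170) and (247,163), and a black one (217,235). In the top view the mouth is at (234,245), the capsule top at (338,253) and the rod top at (438,234).

Run:
```python
from h import *
t=grab("top"); s=grab("scene")
def blob(im,u,v,h,lo,hi):
    hs=cv2.cvtColor(im["pixels"],cv2.COLOR_RGB2HSV); m=cv2.inRange(hs,lo,hi)
    w=np.zeros_like(m); w[v-h:v+h,u-h:u+h]=255; m&=w
    n,l,st,c=cv2.connectedComponentsWithStats(m); k=1+np.argmax(st[1:,4]); return c[k],st[k]
W=((0,0,150),(180,70,255))
for name,a in (("cap top",(338,254,14)),("mouth",(234,245,16)),("rod",(439,233,11))):
    c,st=blob(t,*a,*W); print(name,c,st)
    for z in (.04,.122,.148): print(z,onplane(t,*c,z))
c,st=blob(s,317,256,16,*W); print("cap scene",c,st,onplane(s,*c,.02))
for n,p in (("y1",(482,240)),("y2",(463,275)),("blk",(409,194))): print(n,onplane(t,*p,.14))
print("rodtop sc",onplane(s,227,171,.148),"mouth sc",onplane(s,416,301,.122), "y", onplane(s,203,151,.14),onplane(s,244,143,.14))
big=cv2.resize(s["pixels"][120:360,170:450],None,fx=2.8,fy=2.5); cv2.imwrite("pics/a.png",cv2.resize(cv2.cvtColor(s["pixels"][130:330,180:440],cv2.COLOR_RGB2BGR),None,fx=3,fy=3,interpolation=cv2.INTER_CUBIC))
```

```text
cap top [337.87378641 253.2038835 ] [333 248  11  12 103]
0.04 [ 0.52287473 -0.00269142  0.04      ]
0.122 [ 0.51202345 -0.00068807  0.122     ]
0.148 [ 5.08582805e-01 -5.28667997e-05  1.48000000e-01]
mouth [234.15409836 242.80655738] [224 233  22  21 305]
0.04 [0.54422118 0.25086967 0.04      ]
0.122 [0.53198448 0.23641639 0.122     ]
0.148 [0.52810455 0.23183364 0.148     ]
rod [440.42391304 234.20108696] [431 226  18  18 184]
0.04 [ 0.57426127 -0.25451348  0.04      ]
0.122 [ 0.5600749  -0.23616637  0.122     ]
0.148 [ 0.55557679 -0.230349    0.148     ]
cap scene [317.59217877 255.36312849] [312 247  12  19 179] [ 0.52258748 -0.00186404  0.02      ]
y1 [ 0.54526632 -0.32634422  0.14      ]
y2 [ 0.46511578 -0.28119649  0.14      ]
blk [ 0.64922485 -0.16155846  0.14      ]
rodtop sc [ 0.56213922 -0.22661358  0.148     ] mouth sc [0.53314608 0.23928775 0.122     ] y [ 0.552371   -0.32444202  0.14      ] [ 0.47154567 -0.27918696  0.14      ]
```

View pics/a.png

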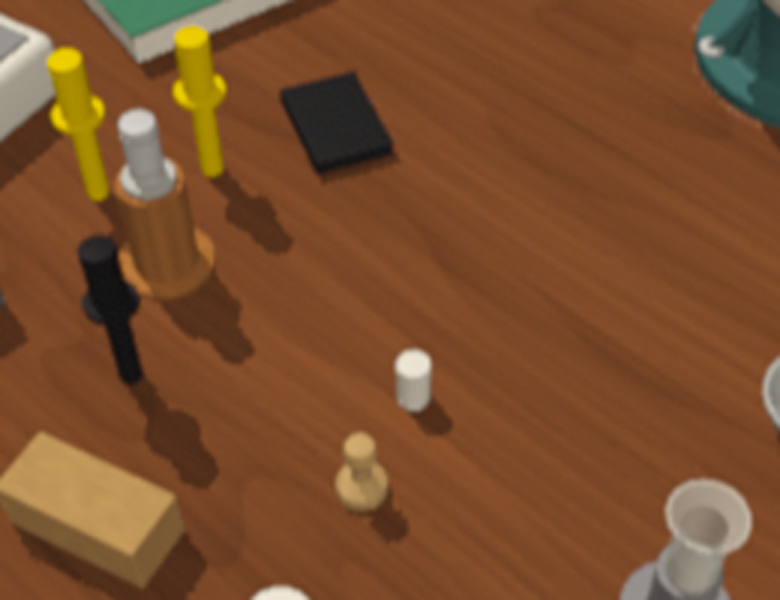

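The second view confirms the layout: both yellow look-alikes and the black one stand about 10 cm from the rod. A jaw axis at −45° clears all of them and also the stamp beside the capsule.

```bash
cat >> h.py <<'E'
from scipy.spatial.transform import Rotation as Ro
def go(p,yaw=-45):
    """shift (cm) and turn (deg) in the tool's axes from the measured pose to p, pointing down"""
    o=get_obs(); A=np.array(o["tool_rot"]); a=np.radians(yaw)
    B=np.array([[np.cos(a),np.sin(a),0],[np.sin(a),-np.cos(a),0],[0,0,-1]])
    print("t",o["clock"],"shift",np.round(A.T@(np.array(p)-o["position"])*100,2),"turn",np.round(Ro.from_matrix(A.T@B).as_rotvec(degrees=True),2))
E
python3 -c "
from h import *
go((.5227,-.0022,.17)); im=grab('wrist'); print(im['fov_y'],np.round(im['tool_from_camera'],3))"
```

```text
t 0.2 shift [-31.55  46.73   5.71] turn [6.0000e-02 6.0000e-02 1.0814e+02]
59.08135947608164 [[ 1.    -0.001  0.001 -0.   ]
 [ 0.     0.973  0.229 -0.066]
 [-0.001 -0.229  0.973 -0.158]
 [ 0.     0.     0.     1.   ]]
```

Emit:
{"method": "carry_out", "body": {"series": [[0, [-31.5, 46.7, 5.7], [0, 0, 108]], [0, [-31.5, 46.7, 5.7], [0, 0, 108]], [0, [-31.5, 46.7, 5.7], [0, 0, 108]], [0, [-31.5, 46.7, 5.7], [0, 0, 108]], [0, [-31.5, 46.7, 5.7], [0, 0, 108]], [0, [-31.5, 46.7, 5.7], [0, 0, 108]], [0, [-31.5, 46.7, 5.7], [0, 0, 108]], [0, [-31.5, 46.7, 5.7], [0, 0, 108]], [0, [-31.5, 46.7, 5.7], [0, 0, 108]], [0, [-31.5, 46.7, 5.7], [0, 0, 108]]]}}

```text
clock: 1.08
position: [0.4509, 0.1267, 0.1855]
tool_rot: [[0.988, -0.154, 0.001], [-0.154, -0.988, 0.0], [0.001, -0.0, -1.0]]
ft_force: [1.0, 1.6, 0.3]
grip_width: 0.999
```

```bash
python3 -c "
from h import *
go((.5227,-.0022,.17))"
```

```text
t 1.0833 shift [ 9.08 11.63  1.56] turn [-4.000e-02 -3.000e-02  3.616e+01]
```

Emit:
{"method": "carry_out", "body": {"series": [[0, [9, 11.6, 1.5], [0, 0, 36]], [0, [9, 11.6, 1.5], [0, 0, 36]], [0, [9, 11.6, 1.5], [0, 0, 36]], [0, [9, 11.6, 1.5], [0, 0, 36]], [0, [9, 11.6, 1.5], [0, 0, 36]], [0, [9, 11.6, 1.5], [0, 0, 36]], [0, [9, 11.6, 1.5], [0, 0, 36]]]}}

```text
clock: 1.67
position: [0.5221, 0.0005, 0.1703]
tool_rot: [[0.715, -0.699, -0.001], [-0.699, -0.715, 0.0], [-0.001, 0.0, -1.0]]
ft_force: [-0.3, 0.4, -0.1]
grip_width: 0.999
```

Run:
```python
from h import *
im=grab("wrist","w1.png"); print(proj(im,(.5227,-.0022,.04)))
hs=cv2.cvtColor(im["pixels"],cv2.COLOR_RGB2HSV); m=cv2.inRange(hs,(0,0,120),(180,70,255)); 
n,l,st,c=cv2.connectedComponentsWithStats(m)
for k in range(1,n):
    if st[k,4]>150: print(c[k],st[k])
go((.5227,-.0022,.045))
```

```text
(np.float64(321.3370610814653), np.float64(246.14706280009295))
[321.45269673 238.51105217] [ 305  218   34   41 1131]
[154.27195467 325.36083569] [  99  278  111   86 2824]
[483.03606311 325.41134485] [ 429  278  110   86 2662]
[116.51172414 443.1462069 ] [101 411  32  61 725]
t 1.7167 shift [ 0.27  0.18 12.55] turn [-0.01  0.02  0.71]
```

View pics/w1.png

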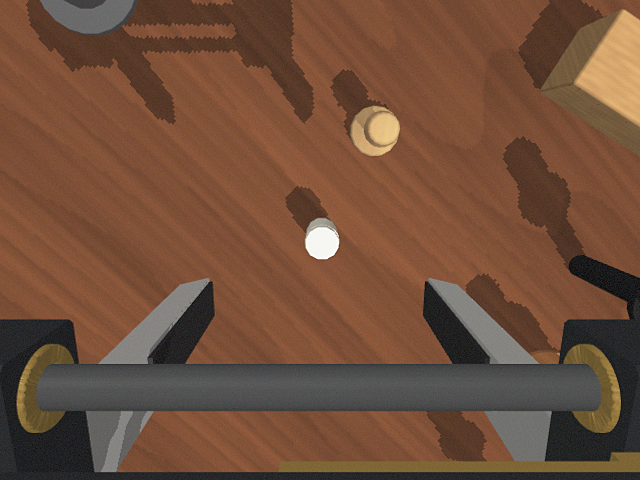

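The wrist view shows the capsule top at (322,242), with the stamp at (375,130) well clear; the prediction was (321,246), about 2.5 mm off. I'll split the difference.

Emit:
{"method": "carry_out", "body": {"series": [[0, [0.27, 0, 4], [0, 0, 0]], [0, [0.27, 0, 8], [0, 0, 0]], [0, [0.27, 0, 11], [0, 0, 0]], [0, [0.27, 0, 12.5], [0, 0, 0]], [0, [0.27, 0, 12.5], [0, 0, 0]], [0.7, [0.27, 0, 12.5], [0, 0, 0]], [0.9, [0.27, 0, 12.5], [0, 0, 0]], [0.9, [0.27, 0, 12.5], [0, 0, 0]], [0.9, [0.27, 0, 12.5], [0, 0, 0]], [0.9, [0.27, 0, 12.5], [0, 0, 0]]]}}

```text
clock: 2.55
position: [0.5252, -0.0013, 0.0471]
tool_rot: [[0.714, -0.7, 0.003], [-0.7, -0.714, -0.0], [0.002, -0.002, -1.0]]
ft_force: [0.1, -0.3, -0.3]
grip_width: 0.68
```

Emit:
{"method": "carry_out", "body": {"series": [[0.9, [0, 0, 0], [0, 0, 0]], [0.9, [0, 0, 0], [0, 0, 0]], [0.9, [0, 0, -3], [0, 0, 0]], [0.9, [0, 0, -6], [0, 0, 0]], [0.9, [0, 0, -10], [0, 0, 0]], [0.9, [0, 0, -14], [0, 0, 0]]]}}

```text
clock: 3.05
position: [0.5233, -0.0013, 0.1862]
tool_rot: [[0.713, -0.701, -0.002], [-0.701, -0.713, 0.0], [-0.002, 0.001, -1.0]]
ft_force: [1.6, 0.5, -0.1]
grip_width: 0.255
```

Run:
```python
from h import *
im=grab("wrist","w2.png")
go((.5325,.238,.20))
```

```text
t 3.1 shift [-16.47 -17.42  -0.34] turn [-0.57 -0.7   0.52]
```

View pics/w2.png

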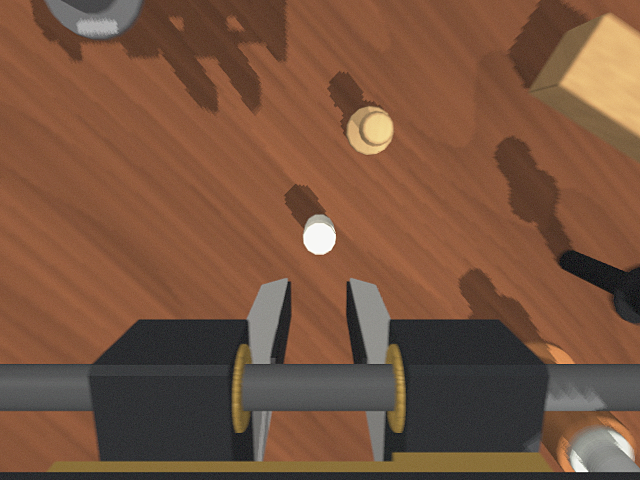

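The capsule is still standing at (319,238). The fingers are slower than I assumed and hadn't closed before the lift, so I'll go back with more closing time.

Run:
```python
from h import *
im=grab("wrist"); o=get_obs(); print(o["position"],onplane(im,319.5,238.5,.04))
go((.5227,-.0015,.045))
```

```text
[ 0.52830878 -0.00177514  0.19437136] [ 0.53006964 -0.00403552  0.04      ]
t 3.15 shift [-0.61  0.52 14.93] turn [-0.58 -0.72  0.52]
```

Emit:
{"method": "carry_out", "body": {"series": [[0.45, [0, 0, 0], [0, 0, 0]], [0.45, [0, 0, 0], [0, 0, 0]], [0.45, [0, 0, 0], [0, 0, 0]], [0.45, [0, 0, 0], [0, 0, 0]]]}}

```text
clock: 3.48
position: [0.5231, -0.0012, 0.1832]
tool_rot: [[0.713, -0.701, -0.004], [-0.701, -0.713, 0.001], [-0.003, 0.003, -1.0]]
ft_force: [0.1, 0.7, -0.7]
grip_width: 0.419
```

Run:
```python
from h import *
for i in range(2):
    im=grab("wrist"); o=get_obs()
    hs=cv2.cvtColor(im["pixels"],cv2.COLOR_RGB2HSV); m=cv2.inRange(hs,(0,0,215),(180,40,255)); m[300:]=0;m[:150]=0
    n,l,st,c=cv2.connectedComponentsWithStats(m); k=1+np.argmax(st[1:,4])
    print(o["clock"],o["position"],o["grip_width"],c[k],st[k],onplane(im,*c[k],.04))
go((.5227,-.0015,.045))
```

```text
3.5333 [ 0.52324732 -0.00123273  0.18345363] 0.4586307019597545 [319.61381074 237.45268542] [304 223  32  30 782] [ 0.52470491 -0.00056554  0.04      ]
3.5833 [ 0.52344907 -0.00125075  0.18380389] 0.5043886858532461 [319.45419847 237.72900763] [304 223  32  31 786] [ 0.52465338 -0.00070823  0.04      ]
t 3.5833 shift [-0.    0.04 13.88] turn [0.11 0.15 0.52]
```

Emit:
{"method": "carry_out", "body": {"series": [[0.45, [0, 0, 4], [0, 0, 0]], [0.45, [0, 0, 8], [0, 0, 0]], [0.45, [0, 0, 11.5], [0, 0, 0]], [0.45, [0, 0, 13.8], [0, 0, 0]], [0.45, [0, 0, 13.8], [0, 0, 0]], [0.45, [0, 0, 13.8], [0, 0, 0]], [0.9, [0, 0, 13.8], [0, 0, 0]], [0.9, [0, 0, 13.8], [0, 0, 0]], [0.9, [0, 0, 13.8], [0, 0, 0]], [0.9, [0, 0, 13.8], [0, 0, 0]]]}}

```text
clock: 4.42
position: [0.5255, -0.0014, 0.0495]
tool_rot: [[0.714, -0.701, 0.004], [-0.701, -0.714, -0.0], [0.003, -0.002, -1.0]]
ft_force: [-1.4, 0.9, 0.2]
grip_width: 0.302
```

Emit:
{"method": "carry_out", "body": {"series": [[0.9, [0, 0, 0], [0, 0, 0]], [0.9, [0, 0, 0], [0, 0, 0]], [0.9, [0, 0, 0], [0, 0, 0]], [0.9, [0, 0, 0], [0, 0, 0]], [0.9, [0, 0, 0], [0, 0, 0]]]}}

```text
clock: 4.83
position: [0.5252, -0.0014, 0.0489]
tool_rot: [[0.714, -0.701, 0.003], [-0.701, -0.714, -0.0], [0.002, -0.002, -1.0]]
ft_force: [-0.6, 0.1, 5.9]
grip_width: 0.244
```

Emit:
{"method": "carry_out", "body": {"series": [[0.9, [0, 0, -3], [0, 0, 0]], [0.9, [0, 0, -7], [0, 0, 0]], [0.9, [0, 0, -11], [0, 0, 0]], [0.9, [0, 0, -15], [0, 0, 0]], [0.9, [-3, -3, -16], [0, 0, 0]], [0.9, [-5.5, -6, -16], [0, 0, 0]], [0.9, [-8, -9, -16], [0, 0, 0]], [0.9, [-11, -12, -16], [0, 0, 0]], [0.9, [-13.5, -14.5, -16], [0, 0, 0]], [0.9, [-15.5, -16.5, -16], [0, 0, 0]]]}}

```text
clock: 5.67
position: [0.5284, 0.2278, 0.2068]
tool_rot: [[0.715, -0.699, -0.001], [-0.699, -0.715, 0.0], [-0.001, 0.001, -1.0]]
ft_force: [0.3, 0.1, 0.3]
grip_width: 0.244
```

Emit:
{"method": "carry_out", "body": {"series": [[0.9, [-0.7, -0.7, 0], [0, 0, 0]], [0.9, [-0.7, -0.7, 0], [0, 0, 0]], [0.9, [-0.7, -0.7, 0], [0, 0, 0]], [0.9, [-0.7, -0.7, 0], [0, 0, 0]]]}}

```text
clock: 6.0
position: [0.5292, 0.2334, 0.2073]
tool_rot: [[0.712, -0.702, -0.0], [-0.702, -0.712, -0.001], [0.0, 0.001, -1.0]]
ft_force: [-0.5, -0.4, -0.0]
grip_width: 0.248
```

Run:
```python
from h import *
im=grab("wrist","w3.png"); o=get_obs(); print(o["position"],o["grip_width"],o["ft_force"],"pred mouth",proj(im,(.5325,.238,.122)))
s=grab("scene"); cv2.imwrite("pics/s3.png",cv2.resize(cv2.cvtColor(s["pixels"][220:370,340:500],cv2.COLOR_RGB2BGR),None,fx=4,fy=4,interpolation=cv2.INTER_CUBIC))
go((.5325,.238,.20))
```

```text
[0.52936202 0.23322138 0.20746037] 0.24694883105726245 [ 0.4572491   0.02531952 -0.01486235] pred mouth (np.float64(316.2509105001633), np.float64(251.69952346043877))
t 6.1 shift [-0.12 -0.56  0.76] turn [ 0.02 -0.02  0.38]
```

View pics/w3.png

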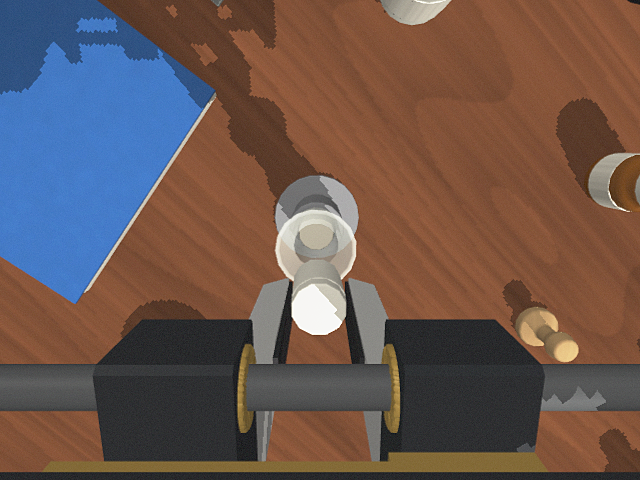

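The capsule is held, its top circle at about (319,308). The mouth rim is centred at (316,248) against a prediction of (316,252). The capsule sits about 2.5 mm toward +y in the grip, which matches the top-view fix, so I'll compensate for it.

Emit:
{"method": "carry_out", "body": {"series": [[0.9, [-0.17, -0.9, 0], [0, 0, 0]], [0.9, [-0.17, -0.9, 1.5], [0, 0, 0]], [0.9, [-0.17, -0.9, 3], [0, 0, 0]], [0.9, [-0.17, -0.9, 4], [0, 0, 0]], [0.9, [-0.17, -0.9, 4.3], [0, 0, 0]], [0.9, [-0.17, -0.9, 4.3], [0, 0, 0]], [0.9, [-0.17, -0.9, 4.3], [0, 0, 0]]]}}

```text
clock: 6.68
position: [0.5346, 0.2425, 0.1649]
tool_rot: [[0.713, -0.701, 0.0], [-0.701, -0.713, 0.0], [0.0, -0.001, -1.0]]
ft_force: [-0.1, -0.5, -0.9]
grip_width: 0.247
```

Run:
```python
from h import *
o=get_obs(); print(o["position"],o["ft_force"],o["grip_width"])
im=grab("wrist"); s=grab("scene"); 
a=cv2.resize(im["pixels"][180:360,220:420],(600,540)); b=cv2.resize(s["pixels"][270:350,380:450],(200,229)); b=cv2.resize(b,None,fx=2,fy=2)
cv2.imwrite("pics/c4.png",cv2.cvtColor(a,cv2.COLOR_RGB2BGR))
print("pred mouth",proj(im,(.5325,.238,.122)))
```

```text
[0.53455653 0.24246524 0.16493424] [-0.09970734 -0.52214883 -0.91337791] 0.24667185636204123
pred mouth (np.float64(321.030240753255), np.float64(292.13922764351025))
```

View pics/c4.png

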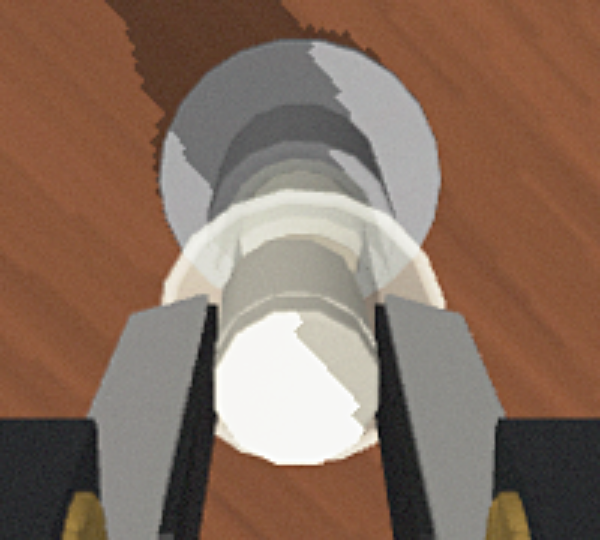

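The rim is centred at about (321,289) and the capsule's top at (319,309). Projecting its axis to rim height, the capsule is about 2.5 mm too far toward tool −y and 1 mm off in x. I'll correct that and lower it.

Emit:
{"method": "carry_out", "body": {"series": [[0.9, [0.12, 0.25, 0], [0, 0, 0]], [0.9, [0.12, 0.25, 0.3], [0, 0, 0]], [0.9, [0.12, 0.25, 0.6], [0, 0, 0]], [0.9, [0.12, 0.25, 0.9], [0, 0, 0]], [0.9, [0.12, 0.25, 0.9], [0, 0, 0]], [0.9, [0.12, 0.25, 0.9], [0, 0, 0]]]}}

```text
clock: 7.28
position: [0.5331, 0.2399, 0.155]
tool_rot: [[0.714, -0.701, -0.001], [-0.701, -0.714, -0.0], [-0.0, 0.001, -1.0]]
ft_force: [-0.3, -0.2, 0.3]
grip_width: 0.248
```

Emit:
{"method": "carry_out", "body": {"series": [[0.9, [0, 0, 0.3], [0, 0, 0]], [0.9, [0, 0, 0.5], [0, 0, 0]], [0.9, [0, 0, 0.5], [0, 0, 0]], [0.5, [0, 0, 0.5], [0, 0, 0]], [0.5, [0, 0, 0.5], [0, 0, 0]], [0.5, [0, 0, 0.5], [0, 0, 0]], [0.5, [0, 0, 0.5], [0, 0, 0]], [0.5, [0, 0, -3], [0, 0, 0]], [0.5, [0, 0, -6], [0, 0, 0]], [0.5, [0, 0, -6], [0, 0, 0]]]}}

```text
clock: 8.12
position: [0.5361, 0.2409, 0.2232]
tool_rot: [[0.713, -0.701, 0.012], [-0.701, -0.713, 0.004], [0.006, -0.011, -1.0]]
ft_force: [0.1, 0.3, 1.1]
grip_width: 0.503
```

Run:
```python
from h import *
o=get_obs(); print(o["position"],o["ft_force"],o["grip_width"])
im=grab("wrist"); s=grab("scene")
a=cv2.resize(im["pixels"][150:330,220:420],(400,360)); b=cv2.resize(s["pixels"][280:360,375:455],(360,360),interpolation=cv2.INTER_CUBIC)
cv2.imwrite("pics/c5.png",cv2.cvtColor(np.hstack([a,b]),cv2.COLOR_RGB2BGR))
go((.558,-.230,.24))
```

```text
[0.53609433 0.24088359 0.22321895] [0.06627946 0.26692949 1.11409076] 0.5034230154172556
t 8.2167 shift [34.64 31.88 -2.28] turn [-0.24 -0.12  0.52]
```

View pics/c5.png

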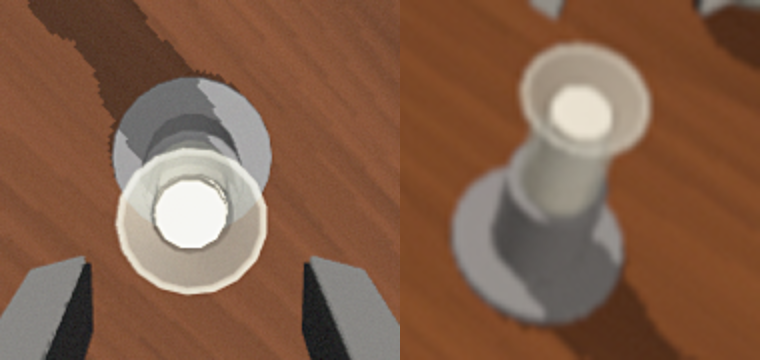

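The capsule is standing inside the tube, its top centred in the bore at about (190,214) of the crop. Next is the rod.

Emit:
{"method": "carry_out", "body": {"series": [[0.4, [2.6, 2.4, -2.2], [0, 0, 0]], [0.4, [5.4, 5, -2.2], [0, 0, 0]], [0.4, [34.6, 31.9, -2.2], [0, 0, 0]], [0.4, [34.6, 31.9, -2.2], [0, 0, 0]], [0.4, [34.6, 31.9, -2.2], [0, 0, 0]], [0.4, [34.6, 31.9, -2.2], [0, 0, 0]], [0.4, [34.6, 31.9, -2.2], [0, 0, 0]], [0.4, [34.6, 31.9, -2.2], [0, 0, 0]], [0.4, [34.6, 31.9, -2.2], [0, 0, 0]], [0.4, [34.6, 31.9, -2.2], [0, 0, 0]]]}}

```text
clock: 9.05
position: [0.5525, -0.1683, 0.2356]
tool_rot: [[0.713, -0.701, -0.003], [-0.701, -0.713, 0.001], [-0.003, 0.001, -1.0]]
ft_force: [0.4, -0.3, 0.3]
grip_width: 0.598
```

Run:
```python
from h import *
go((.558,-.230,.24))
```

```text
t 9.05 shift [ 4.72  4.02 -0.45] turn [0.06 0.17 0.52]
```

Emit:
{"method": "carry_out", "body": {"series": [[0.4, [2.4, 2, 0], [0, 0, 0]], [0.4, [4.2, 3.5, 0], [0, 0, 0]], [0.4, [4.2, 3.5, 0], [0, 0, 0]], [0.4, [4.2, 3.5, 0], [0, 0, 0]], [0.4, [4.2, 3.5, 0], [0, 0, 0]]]}}

```text
clock: 9.47
position: [0.5585, -0.2201, 0.2361]
tool_rot: [[0.714, -0.7, -0.002], [-0.7, -0.714, 0.002], [-0.003, 0.0, -1.0]]
ft_force: [0.5, 0.1, -0.5]
grip_width: 0.598
```

Run:
```python
from h import *
o=get_obs(); im=grab("wrist","w6.png"); print(o["position"],o["grip_width"],"pred rod top",proj(im,(.558,-.2295,.148)))
go((.558,-.2295,.13))
```

```text
[ 0.55852082 -0.22005598  0.23613755] 0.5975009679553838 pred rod top (np.float64(328.60429188262884), np.float64(271.0332089500481))
t 9.5167 shift [ 0.66  0.75 10.66] turn [-0.    0.11  0.59]
```

View pics/w6.png

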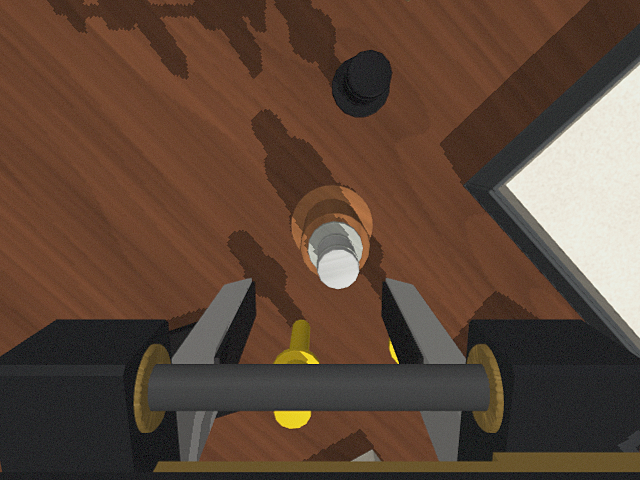

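Nine pictures viewed. The rod's handle top is at (338,268), 9 px right of prediction because the top-view blob included the collar. The stand foot at (332,222) fits a tool-x offset of 11 mm. The yellow and black look-alikes are clear of the fingers' path.

Emit:
{"method": "carry_out", "body": {"series": [[0.4, [1.1, 0.7, 0], [0, 0, 0]], [0.4, [1.1, 0.7, 0], [0, 0, 0]], [0.4, [1.1, 0.7, 3], [0, 0, 0]], [0.4, [1.1, 0.7, 6], [0, 0, 0]], [0.4, [1.1, 0.7, 9], [0, 0, 0]], [0.4, [1.1, 0.7, 11], [0, 0, 0]], [0.4, [1.1, 0.7, 11.3], [0, 0, 0]], [0.4, [1.1, 0.7, 11.3], [0, 0, 0]], [0.4, [1.1, 0.7, 11.3], [0, 0, 0]]]}}

```text
clock: 10.27
position: [0.5627, -0.2337, 0.126]
tool_rot: [[0.714, -0.7, 0.002], [-0.7, -0.714, -0.001], [0.002, -0.001, -1.0]]
ft_force: [0.2, -0.0, 0.4]
grip_width: 0.599
```

Run:
```python
from h import *
o=get_obs(); print(o["ft_force"]); go((.5614,-.2327,.121))
im=grab("wrist"); hs=cv2.cvtColor(im["pixels"],cv2.COLOR_RGB2HSV); m=cv2.inRange(hs,(0,0,150),(180,60,255)); m[:,:250]=0; m[:,390:]=0; m[:280]=0; m[365:]=0
n,l,st,c=cv2.connectedComponentsWithStats(m)
for k in range(1,n):
    if st[k,4]>150: print(c[k],st[k])
cv2.imwrite("pics/w7.png",cv2.cvtColor(im["pixels"],cv2.COLOR_RGB2BGR))
```

```text
[ 0.20491155 -0.02328727  0.42622359]
t 10.2667 shift [-0.16  0.02  0.5 ] turn [-0.04 -0.12  0.55]
[281.27246377 292.93913043] [274 280  18  33 345]
[350.15869565 295.75869565] [338 280  21  55 460]
[315.61022826 336.41635366] [ 280  306   73   58 3461]
```

Emit:
{"method": "carry_out", "body": {"series": [[0.4, [-0.12, 0.1, 0.3], [0, 0, 0]], [0.4, [-0.12, 0.1, 0.3], [0, 0, 0]], [0.95, [-0.12, 0.1, 0.3], [0, 0, 0]], [0.95, [-0.12, 0.1, 0.3], [0, 0, 0]], [0.95, [-0.12, 0.1, 0.3], [0, 0, 0]], [0.95, [-0.12, 0.1, 0.3], [0, 0, 0]], [0.95, [-0.12, 0.1, 0.3], [0, 0, 0]], [0.95, [-0.12, 0.1, 0.3], [0, 0, 0]], [0.95, [-0.12, 0.1, 0.3], [0, 0, 0]], [0.95, [-0.12, 0.1, 0.3], [0, 0, 0]]]}}

```text
clock: 11.15
position: [0.5604, -0.2336, 0.1216]
tool_rot: [[0.713, -0.701, 0.0], [-0.701, -0.713, -0.0], [0.0, -0.0, -1.0]]
ft_force: [0.7, 0.1, -0.4]
grip_width: 0.271
```

Gripped (opening 25.5 mm). I'll lift straight out.

Emit:
{"method": "carry_out", "body": {"series": [[0.95, [0, 0, -2], [0, 0, 0]], [0.95, [0, 0, -4.5], [0, 0, 0]], [0.95, [0, 0, -7.5], [0, 0, 0]], [0.95, [0, 0, -10.5], [0, 0, 0]], [0.95, [0, 0, -13], [0, 0, 0]], [0.95, [0, 0, -15], [0, 0, 0]], [0.95, [0, 0, -16], [0, 0, 0]], [0.95, [0, 0, -16], [0, 0, 0]], [0.95, [0, 0, -16], [0, 0, 0]], [0.95, [0, 0, -16], [0, 0, 0]]]}}

```text
clock: 11.98
position: [0.5597, -0.2332, 0.279]
tool_rot: [[0.713, -0.701, -0.004], [-0.701, -0.713, 0.002], [-0.004, 0.001, -1.0]]
ft_force: [0.7, -0.4, -1.8]
grip_width: 0.272
```

Run:
```python
from h import *
o=get_obs(); print(o["ft_force"],o["grip_width"])
t=grab("top"); s=grab("scene"); p=np.array(o["position"])
for im,n in((t,"top"),(s,"scene")):
    print(n,proj(im,p-[0,0,.1136]),proj(im,p-[0,0,.03]))
u,v=map(int,proj(s,p-[0,0,.06])); c=s["pixels"][v-60:v+60,u-60:u+60]
w=grab("wrist")
a=cv2.resize(c,(480,480),interpolation=cv2.INTER_CUBIC); b=cv2.resize(w["pixels"][240:400,230:400],(300,282)); b=np.vstack([b,np.zeros((198,300,3),np.uint8)])
cv2.imwrite("pics/c8.png",cv2.cvtColor(np.hstack([a,b]),cv2.COLOR_RGB2BGR)); print(u,v)
go((.531,.238,.2816))
```

```text
[ 0.69571492 -0.41646903 -1.79843924] 0.27248753926583397
top (np.float64(443.39098323094913), np.float64(231.06241447348654)) (np.float64(452.5451387395545), np.float64(224.05797413446913))
scene (np.float64(224.55603361187505), np.float64(162.69317321910677)) (np.float64(217.48165418312976), np.float64(129.70569543848504))
220 142
t 12.1333 shift [-35.07 -31.6   -0.14] turn [0.06 0.22 0.52]
```

View pics/c8.png

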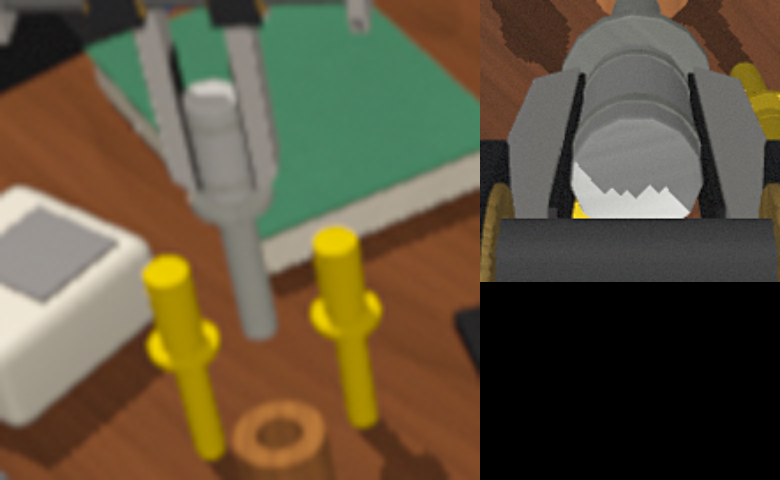

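Ten pictures viewed. The rod is held upright, its tip at scene pixel (225,164) against a predicted (224.6,162.7); the stand hole is at about (230,190).

Run:
```python
from h import *
s=grab("scene"); print("mouth sc",onplane(s,416.1,302.2,.122),"hole sc",onplane(s,230,190.3,.09),"tip sc",onplane(s,225,163,.1655))
# mouth and hole in the top view, arm clear of both
t=grab("top"); hs=cv2.cvtColor(t["pixels"],cv2.COLOR_RGB2HSV)
m=cv2.inRange(hs,(0,0,150),(180,60,255)); w=np.zeros_like(m); w[228:262,218:252]=255; m&=w
cs,_=cv2.findContours(m,cv2.RETR_EXTERNAL,cv2.CHAIN_APPROX_NONE); c=max(cs,key=cv2.contourArea); e=cv2.fitEllipse(c); print(e,onplane(t,*e[0],.122))
```

```text
mouth sc [0.53497714 0.24078559 0.122     ] hole sc [ 0.56321055 -0.22940069  0.09      ] tip sc [ 0.55975689 -0.2316882   0.1655    ]
((233.7959442138672, 242.63037109375), (19.67220687866211, 20.643169403076172), 77.3560562133789) [0.53237716 0.23724972 0.122     ]
```

Emit:
{"method": "carry_out", "body": {"series": [[0.95, [-2, -1.8, 0], [0, 0, 0]], [0.95, [-4.6, -4.2, 0], [0, 0, 0]], [0.95, [-7.2, -6.6, 0], [0, 0, 0]], [0.95, [-9.8, -9, 0], [0, 0, 0]], [0.95, [-12.5, -11.4, 0], [0, 0, 0]], [0.95, [-15.2, -13.8, 0], [0, 0, 0]], [0.95, [-18, -16.2, 0], [0, 0, 0]], [0.95, [-20.8, -18.7, 0], [0, 0, 0]], [0.95, [-23.5, -21.2, 0], [0, 0, 0]], [0.95, [-26, -23.5, 0], [0, 0, 0]]]}}

```text
clock: 13.07
position: [0.5388, 0.1185, 0.2814]
tool_rot: [[0.714, -0.7, -0.0], [-0.7, -0.714, 0.0], [-0.0, -0.0, -1.0]]
ft_force: [0.0, 0.7, -0.9]
grip_width: 0.272
```

Emit:
{"method": "carry_out", "body": {"series": [[0.95, [-2.5, -2.3, 0], [0, 0, 0]], [0.95, [-5, -4.5, 0], [0, 0, 0]], [0.95, [-7.2, -6.5, 0], [0, 0, 0]], [0.95, [-8.3, -7.5, 0], [0, 0, 0]], [0.95, [-8.8, -8, 0], [0, 0, 0]], [0.95, [-8.8, -8, 0], [0, 0, 0]], [0.95, [-8.8, -8, 0], [0, 0, 0]]]}}

```text
clock: 13.65
position: [0.5328, 0.2345, 0.2812]
tool_rot: [[0.713, -0.701, -0.0], [-0.701, -0.713, -0.001], [0.0, 0.001, -1.0]]
ft_force: [0.4, -0.8, -1.5]
grip_width: 0.269
```

Run:
```python
from h import *
o=get_obs(); p=np.array(o["position"]); s=grab("scene"); w=grab("wrist")
print(o["ft_force"],o["grip_width"],"pred tip sc",proj(s,p-[0,0,.1136]),"wrist pred mouth",proj(w,(.5325,.238,.122)),"tip",proj(w,p-[0,0,.1136]))
a=cv2.resize(s["pixels"][250:370,360:460],(400,480),interpolation=cv2.INTER_CUBIC); b=cv2.resize(w["pixels"][180:340,250:390],(380,434)); b=np.vstack([b,np.zeros((46,380,3),np.uint8)])
cv2.imwrite("pics/c9.png",cv2.cvtColor(np.hstack([a,b]),cv2.COLOR_RGB2BGR))
go((.5322,.238,.2816))
```

```text
[ 0.43376986 -0.78522361 -1.46213448] 0.26911984189485866 pred tip sc (np.float64(418.65591067801677), np.float64(284.694146796155)) wrist pred mouth (np.float64(313.8842699780907), np.float64(232.1675386043619)) tip (np.float64(317.1504746486576), np.float64(249.14093823956483))
t 13.75 shift [-0.35 -0.24 -0.01] turn [ 0.02 -0.02  0.43]
```

View pics/c9.png

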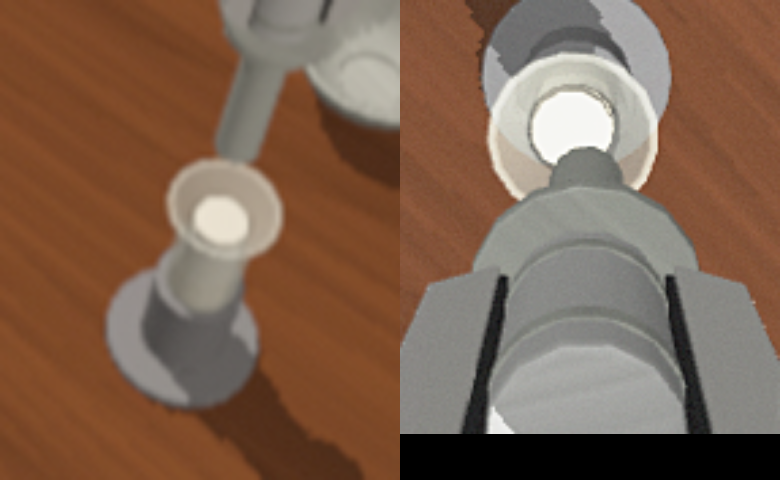

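Eleven pictures viewed. In the wrist view the mouth is centred at (314,230) and the shaft tip's front edge is at v≈234, u≈319. The rod therefore needs about −4 mm in x and −3.5 mm in y. The bore leaves 4.5 mm of clearance.

Emit:
{"method": "carry_out", "body": {"series": [[0.95, [-0.4, -0.35, 0], [0, 0, 0]], [0.95, [-0.4, -0.35, 1.5], [0, 0, 0]], [0.95, [-0.4, -0.35, 3], [0, 0, 0]], [0.95, [-0.4, -0.35, 4], [0, 0, 0]], [0.95, [-0.4, -0.35, 4.4], [0, 0, 0]], [0.95, [-0.4, -0.35, 4.8], [0, 0, 0]], [0.95, [-0.4, -0.35, 5.2], [0, 0, 0]], [0.95, [-0.4, -0.35, 5.5], [0, 0, 0]], [0.95, [-0.4, -0.35, 5.5], [0, 0, 0]], [0.95, [-0.4, -0.35, 5.5], [0, 0, 0]]]}}

```text
clock: 14.58
position: [0.5325, 0.2404, 0.2269]
tool_rot: [[0.713, -0.701, 0.001], [-0.701, -0.713, 0.0], [0.0, -0.001, -1.0]]
ft_force: [0.5, -0.5, -1.2]
grip_width: 0.274
```

Emit:
{"method": "carry_out", "body": {"series": [[0.95, [0, 0, 0.2], [0, 0, 0]], [0.95, [0, 0, 0.4], [0, 0, 0]], [0.95, [0, 0, 0.6], [0, 0, 0]], [0.95, [0, 0, 0.8], [0, 0, 0]], [0.95, [0, 0, 1.0], [0, 0, 0]], [0.95, [0, 0, 1.2], [0, 0, 0]], [0.95, [0, 0, 1.2], [0, 0, 0]], [0.95, [0, 0, 1.2], [0, 0, 0]]]}}

```text
clock: 15.25
position: [0.5326, 0.2405, 0.2146]
tool_rot: [[0.713, -0.701, 0.001], [-0.701, -0.713, 0.0], [0.0, -0.001, -1.0]]
ft_force: [0.6, 0.2, 3.3]
grip_width: 0.275
```

Emit:
{"method": "carry_out", "body": {"series": [[0.95, [0, 0, 0.15], [0, 0, 0]], [0.95, [0, 0, 0.3], [0, 0, 0]], [0.95, [0, 0, 0.45], [0, 0, 0]], [0.95, [0, 0, 0.6], [0, 0, 0]], [0.95, [0, 0, 0.75], [0, 0, 0]], [0.95, [0, 0, 0.9], [0, 0, 0]], [0.95, [0, 0, 1.0], [0, 0, 0]], [0.95, [0, 0, 1.0], [0, 0, 0]]]}}

```text
clock: 15.92
position: [0.5324, 0.2404, 0.2042]
tool_rot: [[0.713, -0.701, 0.0], [-0.701, -0.713, 0.0], [-0.0, -0.0, -1.0]]
ft_force: [1.8, 0.1, 2.9]
grip_width: 0.271
```

Emit:
{"method": "carry_out", "body": {"series": [[0.95, [0, 0, 0.1], [0, 0, 0]], [0.95, [0, 0, 0.2], [0, 0, 0]], [0.95, [0, 0, 0.3], [0, 0, 0]], [0.95, [0, 0, 0.4], [0, 0, 0]], [0.95, [0, 0, 0.4], [0, 0, 0]], [0.95, [0, 0, 0.4], [0, 0, 0]]]}}

```text
clock: 16.42
position: [0.5324, 0.2404, 0.2004]
tool_rot: [[0.714, -0.701, -0.0], [-0.701, -0.714, 0.0], [-0.0, -0.0, -1.0]]
ft_force: [1.4, 0.7, 3.1]
grip_width: 0.273
```

Emit:
{"method": "carry_out", "body": {"series": [[0.95, [0, 0, 0.08], [0, 0, 0]], [0.95, [0, 0, 0.16], [0, 0, 0]], [0.95, [0, 0, 0.24], [0, 0, 0]], [0.95, [0, 0, 0.24], [0, 0, 0]], [0.95, [0, 0, 0.24], [0, 0, 0]]]}}

```text
clock: 16.83
position: [0.5323, 0.2404, 0.198]
tool_rot: [[0.713, -0.701, -0.0], [-0.701, -0.713, 0.0], [-0.0, -0.0, -1.0]]
ft_force: [2.8, -0.2, 3.7]
grip_width: 0.269
```

Emit:
{"method": "carry_out", "body": {"series": [[0.95, [0, 0, 0.08], [0, 0, 0]], [0.95, [0, 0, 0.16], [0, 0, 0]], [0.95, [0, 0, 0.24], [0, 0, 0]], [0.95, [0, 0, 0.24], [0, 0, 0]], [0.95, [0, 0, 0.24], [0, 0, 0]]]}}

```text
clock: 17.25
position: [0.5324, 0.2405, 0.1963]
tool_rot: [[0.714, -0.701, 0.001], [-0.701, -0.714, 0.0], [0.0, -0.001, -1.0]]
ft_force: [1.6, 0.9, 4.5]
grip_width: 0.271
```

Emit:
{"method": "carry_out", "body": {"series": [[0.95, [0, 0, 0.08], [0, 0, 0]], [0.95, [0, 0, 0.16], [0, 0, 0]], [0.95, [0, 0, 0.24], [0, 0, 0]], [0.95, [0, 0, 0.24], [0, 0, 0]], [0.95, [0, 0, 0.24], [0, 0, 0]]]}}

```text
clock: 17.67
position: [0.5326, 0.2406, 0.1953]
tool_rot: [[0.714, -0.701, 0.002], [-0.701, -0.714, 0.001], [0.001, -0.002, -1.0]]
ft_force: [0.5, -0.5, 9.1]
grip_width: 0.277
```

Force is rising (about 10.6 N net of rod weight), so I'm near the bottom. Small steps now.

Emit:
{"method": "carry_out", "body": {"series": [[0.95, [0, 0, 0.07], [0, 0, 0]], [0.95, [0, 0, 0.14], [0, 0, 0]], [0.95, [0, 0, 0.14], [0, 0, 0]], [0.95, [0, 0, 0.14], [0, 0, 0]]]}}

```text
clock: 18.0
position: [0.5327, 0.2406, 0.1947]
tool_rot: [[0.714, -0.701, 0.003], [-0.701, -0.714, 0.001], [0.001, -0.003, -1.0]]
ft_force: [-0.7, -0.1, 10.7]
grip_width: 0.272
```

Emit:
{"method": "carry_out", "body": {"series": [[0.95, [0, 0, 0.08], [0, 0, 0]], [0.95, [0, 0, 0.16], [0, 0, 0]], [0.95, [0, 0, 0.2], [0, 0, 0]], [0.95, [0, 0, 0.2], [0, 0, 0]], [0.95, [0, 0, 0.2], [0, 0, 0]]]}}

```text
clock: 18.42
position: [0.5329, 0.2407, 0.1939]
tool_rot: [[0.714, -0.701, 0.004], [-0.701, -0.714, 0.002], [0.002, -0.004, -1.0]]
ft_force: [-1.9, 0.3, 14.4]
grip_width: 0.272
```

Emit:
{"method": "carry_out", "body": {"series": [[0.95, [0, 0, 0.08], [0, 0, 0]], [0.95, [0, 0, 0.08], [0, 0, 0]], [0.95, [0, 0, 0.08], [0, 0, 0]], [0.95, [0, 0, 0.08], [0, 0, 0]], [0.95, [0, 0, 0.08], [0, 0, 0]], [0.95, [0, 0, 0.08], [0, 0, 0]], [0.95, [0, 0, 0.08], [0, 0, 0]], [0.95, [0, 0, 0.08], [0, 0, 0]], [0.95, [0, 0, 0.08], [0, 0, 0]], [0.95, [0, 0, 0.08], [0, 0, 0]]]}}

```text
clock: 19.25
position: [0.533, 0.2407, 0.1935]
tool_rot: [[0.714, -0.701, 0.005], [-0.701, -0.714, 0.002], [0.002, -0.005, -1.0]]
ft_force: [-0.7, 0.0, 15.9]
grip_width: 0.274
```

Emit:
{"method": "carry_out", "body": {"series": [[0.95, [0, 0, 0], [0, 0, 0]], [0.95, [0, 0, 0], [0, 0, 0]], [0.95, [0, 0, 0], [0, 0, 0]], [0.95, [0, 0, 0], [0, 0, 0]], [0.95, [0, 0, 0], [0, 0, 0]], [0.95, [0, 0, 0], [0, 0, 0]]]}}

```text
clock: 19.75
position: [0.5329, 0.2407, 0.1935]
tool_rot: [[0.714, -0.701, 0.005], [-0.701, -0.714, 0.002], [0.002, -0.005, -1.0]]
ft_force: [-0.9, -0.2, 15.7]
grip_width: 0.271
```

About 17 N (15.7 N raw) held steadily for over a second. Now I'll withdraw and return the rod.

Emit:
{"method": "carry_out", "body": {"series": [[0.95, [0, 0, -0.5], [0, 0, 0]], [0.95, [0, 0, -1.5], [0, 0, 0]], [0.95, [0, 0, -3], [0, 0, 0]], [0.95, [0, 0, -5], [0, 0, 0]], [0.95, [0, 0, -7.5], [0, 0, 0]], [0.95, [0, 0, -9.5], [0, 0, 0]], [0.95, [0, 0, -9.5], [0, 0, 0]], [0.95, [0, 0, -9.5], [0, 0, 0]], [0.95, [0, 0, -9.5], [0, 0, 0]]]}}

```text
clock: 20.5
position: [0.5314, 0.2401, 0.2813]
tool_rot: [[0.714, -0.701, -0.005], [-0.701, -0.714, -0.002], [-0.002, 0.005, -1.0]]
ft_force: [-1.1, -0.7, -2.4]
grip_width: 0.27
```

Run:
```python
from h import *
go((.5604,-.2336,.285)); print(get_obs()["ft_force"])
s=grab("scene"); cv2.imwrite("pics/s10.png",cv2.cvtColor(s["pixels"],cv2.COLOR_RGB2BGR))
```

```text
t 20.5 shift [35.26 31.77 -0.3 ] turn [0.26 0.13 0.52]
[-1.0736097  -0.73040947 -2.44460819]
```

Emit:
{"method": "carry_out", "body": {"series": [[0.95, [2, 1.8, 0], [0, 0, 0]], [0.95, [4.6, 4.2, 0], [0, 0, 0]], [0.95, [7.2, 6.6, 0], [0, 0, 0]], [0.95, [9.8, 9, 0], [0, 0, 0]], [0.95, [12.5, 11.4, 0], [0, 0, 0]], [0.95, [15.2, 13.8, 0], [0, 0, 0]], [0.95, [18, 16.2, 0], [0, 0, 0]], [0.95, [20.8, 18.7, 0], [0, 0, 0]], [0.95, [23.5, 21.2, 0], [0, 0, 0]], [0.95, [26, 23.5, 0], [0, 0, 0]]]}}

```text
clock: 21.38
position: [0.5521, -0.1113, 0.2815]
tool_rot: [[0.713, -0.701, -0.004], [-0.701, -0.713, 0.001], [-0.004, 0.002, -1.0]]
ft_force: [-0.4, -0.2, -0.9]
grip_width: 0.274
```

Emit:
{"method": "carry_out", "body": {"series": [[0.95, [2.5, 2.3, 0], [0, 0, 0]], [0.95, [5, 4.5, 0], [0, 0, 0]], [0.95, [7.2, 6.5, 0], [0, 0, 0]], [0.95, [8.6, 7.7, 0], [0, 0, 0]], [0.95, [9.1, 8.1, 0], [0, 0, 0]], [0.95, [9.1, 8.1, 0], [0, 0, 0]], [0.95, [9.1, 8.1, 0], [0, 0, 0]]]}}

```text
clock: 21.97
position: [0.561, -0.2301, 0.2826]
tool_rot: [[0.714, -0.701, -0.002], [-0.701, -0.714, 0.002], [-0.003, 0.0, -1.0]]
ft_force: [-0.9, -0.3, -1.7]
grip_width: 0.272
```

Run:
```python
from h import *
go((.5604,-.2336,.27)); o=get_obs(); p=np.array(o["position"]); print(p,o["grip_width"])
s=grab("scene"); w=grab("wrist"); t=grab("top")
print("pred tip sc",proj(s,p-[0,0,.1136]),"wrist tip",proj(w,p-[0,0,.1136]),"stand foot pred wrist",proj(w,(.5604,-.2336,.0)),proj(w,(.5604,-.2336,.09)))
u,v=222,160
a=cv2.resize(s["pixels"][120:240,170:270],(400,480),interpolation=cv2.INTER_CUBIC); b=cv2.resize(w["pixels"][180:340,250:390],(380,434)); b=np.vstack([b,np.zeros((46,380,3),np.uint8)])
cv2.imwrite("pics/c11.png",cv2.cvtColor(np.hstack([a,b]),cv2.COLOR_RGB2BGR))
```

```text
t 21.9667 shift [0.2  0.29 1.26] turn [0.   0.19 0.53]
[ 0.56102304 -0.23014392  0.28264254] 0.27165176339999836
pred tip sc (np.float64(224.71647081041226), np.float64(162.33583764622173)) wrist tip (np.float64(318.6051026424082), np.float64(250.21556571517135)) stand foot pred wrist (np.float64(320.80848094980973), np.float64(214.80639048290203)) (np.float64(321.13333999211727), np.float64(231.37989589778408))
```

Emit:
{"method": "carry_out", "body": {"series": [[0.95, [0.2, 0.29, 0], [0, 0, 0]], [0.95, [0.2, 0.29, 2], [0, 0, 0]], [0.95, [0.2, 0.29, 4], [0, 0, 0]], [0.95, [0.2, 0.29, 6], [0, 0, 0]], [0.95, [0.2, 0.29, 7], [0, 0, 0]], [0.95, [0.2, 0.29, 7], [0, 0, 0]], [0.95, [0.2, 0.29, 7], [0, 0, 0]]]}}

```text
clock: 22.7
position: [0.5607, -0.234, 0.2141]
tool_rot: [[0.714, -0.7, -0.001], [-0.7, -0.714, 0.0], [-0.001, 0.0, -1.0]]
ft_force: [0.9, 0.6, -1.3]
grip_width: 0.275
```

Run:
```python
from h import *
go((.5604,-.2336,.20)); o=get_obs(); p=np.array(o["position"]); print(p,o["ft_force"])
s=grab("scene"); w=grab("wrist")
a=cv2.resize(s["pixels"][140:240,170:270],(480,480),interpolation=cv2.INTER_CUBIC); b=cv2.resize(w["pixels"][180:340,270:370],(300,480))
cv2.imwrite("pics/c12.png",cv2.cvtColor(np.hstack([a,b]),cv2.COLOR_RGB2BGR))
```

```text
t 22.7 shift [-0.05 -0.01  1.41] turn [0.01 0.04 0.56]
[ 0.56071536 -0.23403077  0.21412446] [ 0.87821535  0.55687639 -1.33824872]
```

View pics/c12.png

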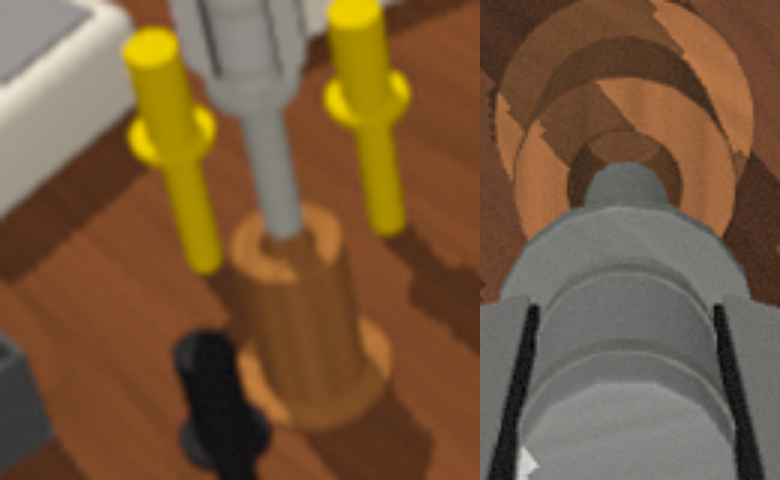

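Twelve pictures viewed. In the wrist crop the shaft (u≈626) is centred on the hole (u≈625), about 1 mm off in y. I'll go down, watching forces.

Emit:
{"method": "carry_out", "body": {"series": [[0.95, [0, -0.1, 0.3], [0, 0, 0]], [0.95, [0, -0.1, 0.9], [0, 0, 0]], [0.95, [0, -0.1, 1.5], [0, 0, 0]], [0.95, [0, -0.1, 2.1], [0, 0, 0]], [0.95, [0, -0.1, 2.4], [0, 0, 0]], [0.95, [0, -0.1, 2.4], [0, 0, 0]]]}}

```text
clock: 23.3
position: [0.5608, -0.2334, 0.1884]
tool_rot: [[0.713, -0.701, -0.003], [-0.701, -0.713, 0.001], [-0.003, 0.001, -1.0]]
ft_force: [0.2, -0.1, -1.2]
grip_width: 0.274
```

Tip is about 15 mm inside the hole with no contact force. Continuing down.

Emit:
{"method": "carry_out", "body": {"series": [[0.95, [0, 0, 1], [0, 0, 0]], [0.95, [0, 0, 2], [0, 0, 0]], [0.95, [0, 0, 3], [0, 0, 0]], [0.95, [0, 0, 4], [0, 0, 0]], [0.95, [0, 0, 5], [0, 0, 0]], [0.95, [0, 0, 5.7], [0, 0, 0]], [0.95, [0, 0, 6], [0, 0, 0]], [0.95, [0, 0, 6], [0, 0, 0]], [0.95, [0, 0, 6], [0, 0, 0]]]}}

```text
clock: 24.05
position: [0.5616, -0.2338, 0.1302]
tool_rot: [[0.713, -0.701, 0.0], [-0.701, -0.713, 0.0], [0.0, -0.0, -1.0]]
ft_force: [0.0, 0.4, -2.0]
grip_width: 0.275
```

Emit:
{"method": "carry_out", "body": {"series": [[0.95, [0, 0, 0.2], [0, 0, 0]], [0.95, [0, 0, 0.4], [0, 0, 0]], [0.95, [0, 0, 0.6], [0, 0, 0]], [0.95, [0, 0, 0.7], [0, 0, 0]], [0.95, [0, 0, 0.7], [0, 0, 0]], [0.95, [0, 0, 0.7], [0, 0, 0]]]}}

```text
clock: 24.55
position: [0.5615, -0.2338, 0.1231]
tool_rot: [[0.714, -0.701, 0.0], [-0.701, -0.714, 0.0], [-0.0, -0.0, -1.0]]
ft_force: [0.7, -0.2, -1.9]
grip_width: 0.273
```

Emit:
{"method": "carry_out", "body": {"series": [[0.95, [0, 0, 0.1], [0, 0, 0]], [0.95, [0, 0, 0.2], [0, 0, 0]], [0.95, [0, 0, 0.2], [0, 0, 0]], [0.95, [0, 0, 0.2], [0, 0, 0]]]}}

```text
clock: 24.88
position: [0.5617, -0.2338, 0.1216]
tool_rot: [[0.714, -0.701, 0.001], [-0.701, -0.714, -0.0], [0.001, -0.0, -1.0]]
ft_force: [-0.3, 0.3, 0.6]
grip_width: 0.27
```

Collar is seated: same height as at the start (0.1216), and the weight has come off. Releasing and lifting away.

Emit:
{"method": "carry_out", "body": {"series": [[0.4, [0, 0, 0], [0, 0, 0]], [0.4, [0, 0, 0], [0, 0, 0]], [0.4, [0, 0, 0], [0, 0, 0]], [0.4, [0, 0, 0], [0, 0, 0]], [0.4, [0, 0, 0], [0, 0, 0]], [0.4, [0, 0, -1], [0, 0, 0]], [0.4, [0, 0, -3], [0, 0, 0]], [0.4, [0, 0, -6], [0, 0, 0]], [0.4, [0, 0, -9], [0, 0, 0]], [0.4, [0, 0, -11], [0, 0, 0]]]}}

```text
clock: 25.72
position: [0.5622, -0.2341, 0.2354]
tool_rot: [[0.714, -0.701, 0.004], [-0.701, -0.714, -0.002], [0.004, -0.001, -1.0]]
ft_force: [-0.5, 0.5, 0.1]
grip_width: 0.595
```

Emit:
{"method": "carry_out", "body": {"series": [[0.4, [-4, -4, -1], [0, 0, 0]], [0.4, [-8, -8, -1], [0, 0, 0]], [0.4, [-8, -8, -1], [0, 0, 0]], [0.4, [-8, -8, -1], [0, 0, 0]], [0.4, [-8, -8, -1], [0, 0, 0]]]}}

```text
clock: 26.13
position: [0.5607, -0.1193, 0.2425]
tool_rot: [[0.716, -0.699, 0.002], [-0.699, -0.716, -0.001], [0.002, -0.001, -1.0]]
ft_force: [-0.2, -0.0, -0.5]
grip_width: 0.602
```

Run:
```python
from h import *
o=get_obs(); print(o["clock"],o["position"],o["ft_force"],o["grip_width"],np.abs(o["joint_velocities"]).max())
s=grab("scene","s12.png"); t=grab("top","t12.png")
s0=cv2.cvtColor(cv2.imread("pics/scene0.png"),cv2.COLOR_BGR2RGB); t0=cv2.cvtColor(cv2.imread("pics/top0.png"),cv2.COLOR_BGR2RGB)
for n,a,b,rs in(("scene",s["pixels"],s0,dict(stand=(195,145,265,235),bystanders=(150,235,300,370),bowl=(430,240,482,290),spirit=(355,395,405,455),pad=(272,150,315,190),tube=(385,285,440,355))),
 ("top",t["pixels"],t0,dict(rod=(420,215,455,258),capold=(328,245,350,262),tube=(218,228,258,265),spirit=(195,158,230,195),bottle=(290,152,318,185),carton=(342,148,400,185),stamp=(315,212,340,235),bowl=(220,305,265,350),pad=(410,298,465,345)))):
    d=np.abs(a.astype(int)-b).max(2)
    for k,(x0,y0,x1,y1) in rs.items(): 
        q=d[y0:y1,x0:x1]; print(n,k,"changed px",(q>45).sum(),"of",q.size)
def rt(im,u,v,h):
    m=cv2.inRange(cv2.cvtColor(im,cv2.COLOR_RGB2HSV),(0,0,140),(180,60,255)); w=np.zeros_like(m); w[v-h:v+h,u-h:u+h]=255; mm=cv2.moments(m&w,True); return mm["m10"]/mm["m00"],mm["m01"]/mm["m00"],mm["m00"]
print("rod now/before scene",rt(s["pixels"],228,180,14),rt(s0,228,180,14),"top",rt(t["pixels"],439,233,11),rt(t0,439,233,11))
```

```text
26.1333 [ 0.56066229 -0.11928687  0.24250225] [-0.19147972 -0.01678713 -0.46905821] 0.6023615190881895 2.3477454767981585
scene stand changed px 209 of 6300
scene bystanders changed px 49 of 20250
scene bowl changed px 0 of 2600
scene spirit changed px 0 of 3000
scene pad changed px 143 of 1720
scene tube changed px 181 of 3850
top rod changed px 795 of 1505
top capold changed px 116 of 374
top tube changed px 61 of 1480
top spirit changed px 6 of 1295
top bottle changed px 0 of 924
top carton changed px 353 of 2146
top stamp changed px 19 of 575
top bowl changed px 0 of 2025
top pad changed px 439 of 2585
rod now/before scene (227.5236051502146, 178.0, 233.0) (226.48837209302326, 178.7767441860465, 215.0) top (435.16326530612247, 232.9387755102041, 49.0) (440.30051813471505, 234.12435233160622, 193.0)
```

The rod in the scene view is where it began. The arm or its shadow still covers the carton, pad and rod top, so I'll move away and check those too.

Emit:
{"method": "carry_out", "body": {"series": [[0.4, [-58, -22, -2], [0, 0, 0]], [0.4, [-58, -22, -2], [0, 0, 0]], [0.4, [-58, -22, -2], [0, 0, 0]], [0.4, [-58, -22, -2], [0, 0, 0]], [0.4, [-58, -22, -2], [0, 0, 0]], [0.4, [-58, -22, -2], [0, 0, 0]], [0.4, [-58, -22, -2], [0, 0, 0]], [0.4, [-58, -22, -2], [0, 0, 0]], [0.4, [-58, -22, -2], [0, 0, 0]], [0.4, [-58, -22, -2], [0, 0, 0]]]}}

```text
clock: 27.07
position: [0.3859, 0.258, 0.2548]
tool_rot: [[0.712, -0.703, 0.001], [-0.703, -0.712, -0.0], [0.001, -0.0, -1.0]]
ft_force: [-0.1, 0.9, -0.5]
grip_width: 0.598
```

Emit:
{"method": "carry_out", "body": {"series": [[0.4, [-20, -8, 0], [0, 0, 0]], [0.4, [-20, -8, 0], [0, 0, 0]], [0.4, [-20, -8, 0], [0, 0, 0]], [0.4, [-20, -8, 0], [0, 0, 0]], [0.4, [-20, -8, 0], [0, 0, 0]], [0.4, [-20, -8, 0], [0, 0, 0]], [0.4, [-20, -8, 0], [0, 0, 0]], [0.4, [-20, -8, 0], [0, 0, 0]]]}}

```text
clock: 27.73
position: [0.3005, 0.454, 0.2541]
tool_rot: [[0.713, -0.701, 0.0], [-0.701, -0.713, -0.002], [0.001, 0.001, -1.0]]
ft_force: [0.6, 0.4, -0.2]
grip_width: 0.601
```

Run:
```python
from h import *
o=get_obs(); print(o["clock"],o["position"],o["ft_force"])
s=grab("scene"); t=grab("top")
s0=cv2.cvtColor(cv2.imread("pics/scene0.png"),cv2.COLOR_BGR2RGB); t0=cv2.cvtColor(cv2.imread("pics/top0.png"),cv2.COLOR_BGR2RGB)
for n,a,b,rs in(("scene",s["pixels"],s0,dict(stand=(195,145,265,235),pad=(272,150,315,190),tube=(385,285,440,355))),
 ("top",t["pixels"],t0,dict(rod=(420,215,455,258),decoys=(395,180,500,290),tube=(218,228,258,265),carton=(342,148,400,185),stamp=(315,212,340,235),pad=(410,298,465,345)))):
    d=np.abs(a.astype(int)-b).max(2)
    for k,(x0,y0,x1,y1) in rs.items(): print(n,k,(d[y0:y1,x0:x1]>45).sum())
def rt(im,u,v,h):
    m=cv2.inRange(cv2.cvtColor(im,cv2.COLOR_RGB2HSV),(0,0,140),(180,60,255)); w=np.zeros_like(m); w[v-h:v+h,u-h:u+h]=255; mm=cv2.moments(m&w,True); return np.round((mm["m10"]/mm["m00"],mm["m01"]/mm["m00"],mm["m00"]),1)
print("rod now/before scene",rt(s["pixels"],228,180,14),rt(s0,228,180,14),"top",rt(t["pixels"],439,233,11),rt(t0,439,233,11))
```

```text
27.7333 [0.30049136 0.45404813 0.2541225 ] [ 0.57765329  0.36449943 -0.19059299]
scene stand 0
scene pad 0
scene tube 2
top rod 0
top decoys 0
top tube 9
top carton 0
top stamp 0
top pad 0
rod now/before scene [226.5 179.  210. ] [226.5 178.8 215. ] top [440. 234. 194.] [440.3 234.1 193. ]
```

```bash
python3 -c "
from h import *
print(ticket.sign_off())"
```

```text
the job is handed in; nothing more can be done
None
```

The job is handed in at 27.7 s of the 69 s allowed; no verdict was reported. The capsule is in the tube and was pressed to the bottom. The rod is back in its stand.

- **Capsule:** my first grasp lifted before the slow fingers had closed. The capsule stayed standing, and the second grasp held. I dropped it into the tube, and a picture showed it centred in the bore.
- **Pressing:** the tablets slid at about 5 N, then the force rose above 10 N as they bottomed out. I held a steady reading of about 16 N at the wrist, roughly 17 N on the capsule once the rod's weight is added, for over a second. The highest reading in the reports was 15.9 N. The capsule's centre was then about 60 mm above the desk, against a limit of 69 mm.
- **Rod:** it seated in the stand at the same height as at the start (gripper at 0.1216 m) and was released cleanly.
- **Last checks:** with the arm moved away, the rod, stand, look-alikes, carton, stamp and ink pad showed no changed pixels in the views compared. The bowl and pill bottle had shown none in the check just before that, and the spirit bottle had 6 changed pixels in one view and none in the other.
- **What disagreed:** the cameras differed by 2 to 5 mm on the capsule, tube mouth and rod. I settled this with close-up views and by feel. An earlier check showed changes at the carton and pad, which disappeared once the arm was out of the way.
- **Not checked:** I took no close-up of the capsule at its final depth, so that rests on the force and height readings.

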